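# Unclip and open the archive box

### The job

Open the larger grey archive box, the one with a steel spring clip over each short end of its lid: flip both clips outward until they snap open while the lid is still in place, then lift the lid off. Set it down flat, right way up, in the middle of the cork mat without dropping it, and leave both clips open.

Things in the scene. Friction and masses are not known exactly. Their poses are not given: they have to be found in the camera images.
- lid_grip (a point): middle of the black handle bar on the lid of the clipped box; bar 76 mm long (y), 16 thick (x), 18 high, on posts. Lid plate grey, 150 (x) x 220 (y) x 8 mm, axes its own, z up. Its top face lies 30 mm below this point, the underside of the plug it stands on (122 x 190 x 5 mm, loose in the box mouth) 43 mm below. About 0.3 kg
- tote: the clipped grey box under that lid, fixed, 136 (x) x 204 (y) x 100 mm; origin at the centre of its underside, y along its length. Lid top face at z = 108 mm. A steel clip 44 mm wide (x) at x = 0 on each short end: hinge at y = +-106, z = 75; hook over the lid edge in to y = +-101; upright thumb tab from z = 113 to 147, inner face at y = +-114 (foot) to +-120 (top)
- clip_left (a joint): clip on the box's +y end (left seen from the robot). 0 = shut over the lid, 1.75 rad = flipped fully outward. Push its tab outward, along the box's length, with 2 to 4 N, low on the tab (5 to 15 mm over the lid): an over-centre spring draws it shut below 0.45 rad and throws it fully open beyond. That takes 25 to 30 mm of push; go 10 mm more. While shut, it locks the lid
- clip_right (a joint): clip on the box's -y end (right seen from the robot). 0 = shut over the lid, 1.75 rad = flipped fully outward. Push its tab outward, along the box's length, with 2 to 4 N, low on the tab (5 to 15 mm over the lid): an over-centre spring draws it shut below 0.45 rad and throws it fully open beyond. That takes 25 to 30 mm of push; go 10 mm more. While shut, it locks the lid
- mat: flat cork mat on the table, fixed, 190 mm (x) by 260 mm (y), 3 mm thick; origin at the centre of its underside, on the table top; y along its length

How it is judged:
On the way:
1. both clips are flipped open while the lid still sits on the box (value of joint each of clip_left, clip_right above 1.3 rad and distance of lid_grip from where it was at the start of the episode below 0.02 m), for 0.2 s.
At the end, for the whole second after the job is handed in: Both clips are open (beyond 1.3 rad) and the lid lies at rest on the cork mat, right way up and flat (within 7 degrees), its middle within 35 mm of the mat's middle (value of joint each of clip_left, clip_right above 1.3 rad and horizontal distance between lid_grip and mat below 0.035 m and z of lid_grip in the frame of mat below 0.052 m and angle between lid_grip's own z axis and vertical below 0.12 rad and linear speed of lid below 0.03 m/s); the robot touches nothing.
It fails at once if the lid is dropped: let go over the mat from more than 30 mm up (horizontal distance between lid_grip and mat below 0.12 m and z of lid_grip in the frame of mat above 0.076 m and contact force between the fingers and lid below 0.1 N).
It also fails if it takes over 58 s, if anything falls off the work surface, if the arm or the gripper's body presses on something with over 40 N, if the wrist force passes 120 N, or if a joint passes its speed limit or range.

### The arm

A 6-joint arm with a two-finger parallel gripper is mounted at the origin on the work surface. World frame = base frame: x ahead of the robot, y to its left, z up, the work surface at z = 0. Lengths are in m, angles in rad, forces in N, time in s.
With the tool pointing down it reaches from about 0.25 to 0.725 m from the base axis. Payload 4 kg.
Tool frame: the origin (TCP) lies on the front face of the gripper's body, between the roots of the fingers; the fingertips stand 73 mm ahead of it and the grasp point (between the pads) lies 54 mm ahead of it; z points along the fingers, y is the direction in which the jaws open and shut (so a half turn about z gives the same grasp; the last joint's range is limited). The gripper opens to 85 mm and grips with 20 to 120 N. Pads are 22 mm wide; open, the fingers measure 114 mm over their backs; the gripper's body (76 mm by 85 mm) begins 54 mm behind the grasp point. The pads swing forward as they close: fully open they stand 13 mm farther back than shut.
Start: joints at [-1.328, 0.241, 0.005, 1.335, 0, 1.571], TCP at [0.12, -0.485, 0.304] pointing down, gripper open.
Joint ranges: [-2.72, 2.72], [-1.05, 1.87], [-1.09, 1.28], [-1.99, 2.15], [-1.42, 1.44], [-3.14, 3.14]. Speed limits (rad/s): [2.79, 2.79, 3.14, 3.14, 3.14, 3.14].

### API

Orientations are given as a unit quaternion [x, y, z, w].
In Python, from workcell import sensors, camera, order gives the robot as it stands. The module is installed in compiled form; this text tells all that it offers.
- The arm moves only by the shell command python3 -m inch 'ROWS'. ROWS is JSON, one flat list of numbers, 5 for each row, row after row: the opening, from -1 (shut) to 1 (fully open), then the shift along the tool's x, y, z in mm, then the turn about the tool's z in units of 6 degrees (1.0 is 6 degrees). A call has 1 to 8 rows; each row is the pose to reach, as a shift and turn from the pose commanded when the call began, along the tool's axes at that moment; what a row does not reach only later rows make up. A row lasts 1/10 s, in which the tool goes at most 50 mm and 8.59 degrees, less where a joint would pass 70% of its speed; a pose out of reach is approached as far as the arm can. A call with a gripper value outside its range is refused whole. The fingers move at their own pace and stop on an object; the grip force is fixed at half the most. Time passes only in rows, so rows that repeat a pose let the fingers close. It gives the time, the measured TCP pose, the force and the opening at its end, in the units of the state.
- sensors.get_obs(): the state, without advancing time (a new reading comes with each control period).
- camera(name): name is "scene" or "top" or "wrist"; returns a dict with "pixels" (400x640x3 uint8, red, green, blue), "intrinsics" (3x3 intrinsics, pixels), "k1" (the pictures are not rectified: a ray, as slopes to the right and down, at radius r is drawn at 1 + k1 r^2 times it, then the intrinsics apply), "extrinsics" (4x4, takes a point from camera to world coordinates). Camera axes: x right, y down, z forward; pixel columns grow to the right and rows downward; lengths in m; the calibration is good to about 2 mm. A picture is of the moment at which its call begins. There is no depth.
- order.job_done(): hands the job in, once; it reports no verdict.
The state is a dict: "clock": time; "joint_pos": joint angles; "joint_vel": joint speeds; "tau": joint torques, N m; "eef_pos": TCP position; "tool_rot": TCP orientation; "ft_force": force on the tool from outside, world axes, zero at the start; "ft_torque": the same for the moment, N m; "grip_width": finger opening in m.
Only numpy, scipy, OpenCV 4.12 (cv2) and the standard library are available. Lean on these libraries where they do the work, as an engineer would, in place of code of your own. Each camera call takes 0.05 s, during which the arm holds its last target.

## Working session

There is one attempt and no reset: what is moved stays moved. The work goes in short steps, Python scripts to look and compute and a shell command to move; the robot and the scene stay as the last step left them, time stands still between calls to the robot, and variables do not carry over. Pictures are saved under pics/ and viewed, and the job is handed in when it is done.

```bash
mkdir -p pics; python3 - <<'E'
from workcell import sensors,camera
import cv2
o=sensors.get_obs();print(o)
for n in("scene","top","wrist"):
    c=camera(n);cv2.imwrite(f"pics/{n}0.png",c["pixels"][:,:,::-1]);print(n,c["intrinsics"].tolist(),c["k1"],c["extrinsics"].round(4).tolist())
E
```

```text
{'clock': 0.0, 'joint_pos': array([-1.32800243e+00,  2.41419992e-01,  3.70828418e-03,  1.33521280e+00,
        1.48618111e-05,  1.57079543e+00]), 'joint_vel': array([-0.00223645,  0.00185268, -0.00113093, -0.00062546,  0.000985  ,
       -0.00066935]), 'tau': array([-9.79090437e-04, -3.72320330e+01,  2.52407169e+01,  1.71091879e-02,
       -1.22782862e-04,  3.31928106e-06]), 'eef_pos': array([ 0.12009305, -0.48485761,  0.30300322]), 'tool_rot': array([ 9.92639820e-01,  1.21099364e-01, -1.21483515e-04, -1.05715849e-03]), 'ft_force': array([-0.88630582,  0.33118661,  0.30821348]), 'ft_torque': array([-0.01670075,  0.06040183,  0.01936697]), 'grip_width': 0.08551847997645184}
scene [[418.9142948068331, 0.0, 312.6831327936828], [0.0, 418.9142948068331, 200.02800720515177], [0.0, 0.0, 1.0]] -0.0951484861492994 [[-0.8132, 0.4123, -0.4107, 0.8728], [0.5817, 0.5583, -0.5915, 0.4776], [-0.0146, -0.7199, -0.6939, 0.6658], [0.0, 0.0, 0.0, 1.0]]
top [[379.4037331457311, 0.0, 313.65866382756474], [0.0, 379.4037331457311, 199.03728996491472], [0.0, 0.0, 1.0]] -0.06562804605806212 [[-0.0062, -0.9922, 0.1248, 0.442], [-1.0, 0.0066, 0.0029, 0.0095], [-0.0037, -0.1248, -0.9922, 1.0462], [0.0, 0.0, 0.0, 1.0]]
wrist [[332.7347231116401, 0.0, 319.51363439062396], [0.0, 332.7347231116401, 197.48249828435047], [0.0, 0.0, 1.0]] 0.002347266249421211 [[0.2394, -0.9215, -0.3059, 0.1999], [-0.9709, -0.2276, -0.0743, -0.4657], [-0.0011, 0.3148, -0.9492, 0.3736], [0.0, 0.0, 0.0, 1.0]]
```

View pics/top0.png

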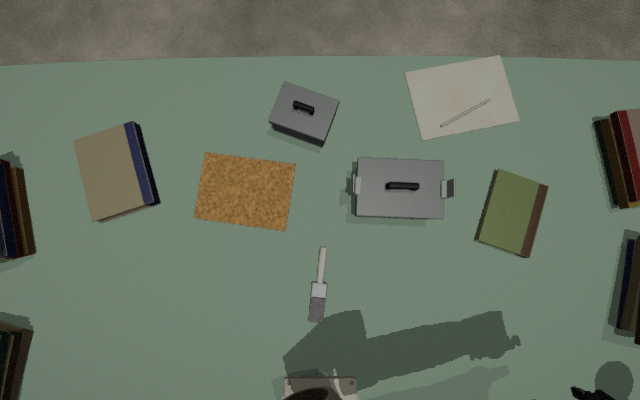

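View pics/scene0.png

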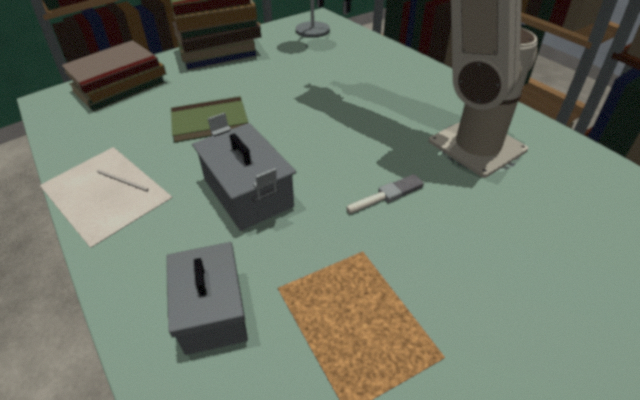

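The top view shows the clipped box at about (400,187) and the mat at about (245,191). A smaller decoy box sits at (304,112). The right clip near (450,188) looks different from the left one, so I'll zoom in on it and measure.

```bash
cat > h.py <<'E'
import numpy as np,cv2
from workcell import sensors,camera
def ray(c,uv):
    K=c["intrinsics"];d=np.array([c["k1"],0,0,0,0.])
    p=cv2.undistortPoints(np.array(uv,float).reshape(-1,1,2),K,d).reshape(-1,2)
    E=c["extrinsics"];D=np.c_[p,np.ones(len(p))]@E[:3,:3].T
    return E[:3,3],D
def onz(c,uv,z):
    o,D=ray(c,uv);return o+D*((z-o[2])/D[:,2])[:,None]
def proj(c,P):
    E=c["extrinsics"];R=E[:3,:3]
    return cv2.projectPoints(np.array(P,float).reshape(-1,1,3),cv2.Rodrigues(R.T)[0],-R.T@E[:3,3],c["intrinsics"],np.array([c["k1"],0,0,0,0.]))[0].reshape(-1,2)
def big(m):
    cs,_=cv2.findContours(m.astype(np.uint8),cv2.RETR_EXTERNAL,cv2.CHAIN_APPROX_NONE)
    return sorted(cs,key=cv2.contourArea)[::-1]
E
python3 - <<'E'
from h import *
c=camera("top");im=c["pixels"];cv2.imwrite("pics/topz.png",cv2.resize(im[140:235,335:470,::-1],None,fx=5.5,fy=5.5,interpolation=cv2.INTER_CUBIC))
hsv=cv2.cvtColor(im,cv2.COLOR_RGB2HSV);h,s,v=cv2.split(hsv)
m=(s>120)&(h<25)&(v>90);m[:, :180]=0;m[:,310:]=0
k=big(m)[0];P=onz(c,k.reshape(-1,2),.003)[:,:2].astype(np.float32);print("mat",cv2.contourArea(k),cv2.minAreaRect(P))
print(im[205,400],im[187,352:362].tolist(),im[187,440:460].tolist(),im[215:225,400].tolist(),im[185,403])
g=(im.max(2).astype(int)-im.min(2)<14)&(v>75)
g[:140]=0;g[235:]=0;g[:,:340]=0;g[:,:]&=True;g[:,465:]=0
g2=cv2.morphologyEx(g.astype(np.uint8),cv2.MORPH_OPEN,np.ones((25,25)))
k=big(g2)
g2=cv2.morphologyEx(cv2.morphologyEx(g.astype(np.uint8),cv2.MORPH_CLOSE,np.ones((15,15))),cv2.MORPH_OPEN,np.ones((31,31)))
k=big(g2)[0];print(cv2.boundingRect(k));P=onz(c,k.reshape(-1,2),.108)[:,:2].astype(np.float32);print("lid",cv2.minAreaRect(P))
b=(v<40);b[:170]=0;b[200:]=0;b[:,:375]=0;b[:,430:]=0
k=big(b)[0];print(cv2.boundingRect(k));P=onz(c,k.reshape(-1,2),.147)[:,:2].astype(np.float32);print("bar",cv2.minAreaRect(P))
c=camera("scene");im=c["pixels"];cv2.imwrite("pics/scz.png",cv2.resize(im[100:235,180:310,::-1],None,fx=4.4,fy=4.4,interpolation=cv2.INTER_CUBIC))
E
```

```text
mat 5939.5 ((0.5984408259391785, 0.2058301568031311), (0.25837117433547974, 0.18742255866527557), 81.74424743652344)
[121 124 119] [[54, 62, 56], [128, 132, 127], [80, 80, 80], [105, 108, 104], [141, 145, 139], [145, 148, 142], [146, 149, 144], [144, 146, 142], [132, 134, 129], [124, 124, 121]] [[68, 70, 67], [92, 95, 91], [128, 131, 128], [134, 139, 133], [136, 138, 135], [133, 138, 132], [115, 118, 114], [56, 56, 52], [53, 56, 53], [50, 51, 50], [52, 52, 53], [53, 53, 53], [50, 55, 49], [67, 68, 65], [129, 133, 128], [104, 119, 104], [116, 132, 117], [114, 133, 116], [114, 130, 114], [115, 131, 116]] [[124, 124, 120], [113, 114, 111], [73, 76, 75], [81, 92, 80], [100, 115, 101], [98, 116, 99], [99, 117, 100], [99, 115, 99], [100, 117, 102], [102, 119, 103]] [38 40 36]
(351, 158, 93, 61)
lid ((0.5868763327598572, -0.19733096659183502), (0.23344284296035767, 0.15290242433547974), 87.37459564208984)
(386, 182, 33, 9)
bar ((0.5856940746307373, -0.20073774456977844), (0.07754972577095032, 0.0174363162368536), 86.80489349365234)
```

View pics/topz.png

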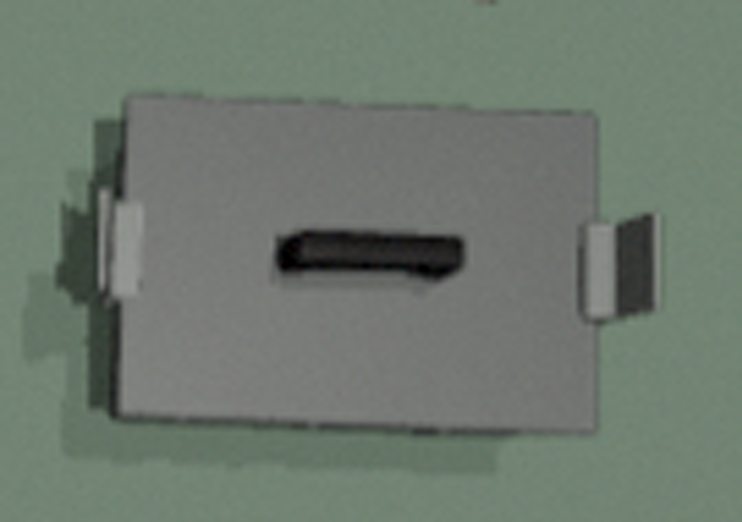

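View pics/scz.png

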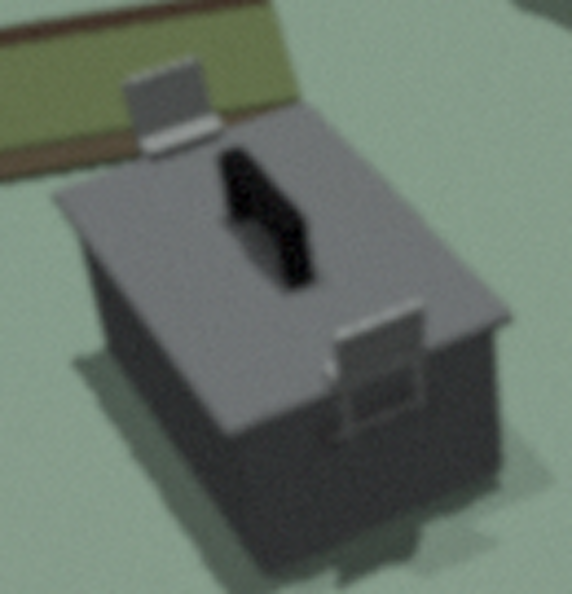

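Both clips are shut: hooks are on the lid and the tabs are upright. Next I'll fit the lid's edges, leaving the clips out, and cross-check the bar with the scene view.

```bash
python3 - <<'E'
from h import *
c=camera("top")
z=np.array([[125,97],[597,115],[597,432],[115,415]],float);uv=(z+.5)/5.5-.5+[335,140]
P=onz(c,uv,.108)[:,:2];print("lid c",P.round(4).tolist(),"mean",P.mean(0).round(4))
print("sizes",[np.linalg.norm(P[i]-P[(i+1)%4]).round(4) for i in range(4)])
d=P[0]-P[1];e=P[3]-P[2];print("yaw of y-axis from world y deg",[np.degrees(np.arctan2(-t[0],t[1])).round(2) for t in(d,e)])
# bar by triangulation: bar ends top in both views
s=camera("scene")
m=P.mean(0)
# dark blob centre in the scene
im=s["pixels"];v=im.max(2);b=v<35;b[:125]=0;b[170:]=0;b[:,:222]=0;b[:,255:]=0
k=big(b)[0];r=cv2.minAreaRect(k);print("scene blob",r)
y=np.radians(-1.9)
for mm in (m,np.array([.586,-.2007])):
  print("pred",proj(s,[[*mm,.138]]),proj(c,[[*mm,.138]]))
h,sa,vv=cv2.split(cv2.cvtColor(c["pixels"],cv2.COLOR_RGB2HSV))
mk=(sa>120)&(h<25)&(vv>90);mk[:,:180]=0;mk[:,310:]=0
k=big(mk)[0];A=onz(c,cv2.boxPoints(cv2.minAreaRect(k)),.003)[:,:2];print("mat",A.round(4).tolist())
A=cv2.boxPoints(cv2.minAreaRect(onz(c,k.reshape(-1,2),.003)[:,:2].astype(np.float32)));
for i in range(2):
  t=A[i+1]-A[i]; t=t*np.sign(t[1]);print(np.linalg.norm(t),np.degrees(np.arctan2(-t[0],t[1])))
from scipy.spatial.transform import Rotation as R
print(R.from_quat(sensors.get_obs()["tool_rot"]).as_matrix().round(3))
# smaller box, knife heights / tabs
for nm,t in (("Ltab top",[[104,190],[106,298]]),("Rtab top",[[657,213],[657,311]])):
  u=(np.array(t,float)+.5)/5.5-.5+[335,140];print(nm,onz(c,u,.147).mean(0).round(4))
E
```

```text
lid c [[0.6659, -0.099], [0.6566, -0.3177], [0.5098, -0.3104], [0.5193, -0.0914]] mean [ 0.5879 -0.2046]
sizes [np.float64(0.2189), np.float64(0.1469), np.float64(0.2192), np.float64(0.1468)]
yaw of y-axis from world y deg [np.float64(-2.44), np.float64(-2.47)]
scene blob ((240.24708557128906, 149.28823852539062), (32.43110656738281, 10.629592895507812), 49.398704528808594)
pred [[238.67052464 144.36041808]] [[402.727224   185.51589108]]
pred [[240.32083879 144.91804822]] [[401.15597117 186.28864309]]
mat [[0.524, 0.3463], [0.7122, 0.3263], [0.6725, 0.0651], [0.4873, 0.0905]]
0.18778986 81.6288
0.25848675 -8.3712
[[ 0.971  0.24  -0.   ]
 [ 0.24  -0.971  0.   ]
 [ 0.    -0.    -1.   ]]
Ltab top [ 0.591  -0.0843  0.147 ]
Rtab top [ 0.5816 -0.3275  0.147 ]
```

Measurements: box centre is about (0.587, −0.204), with its y axis turned −2.4° from world y. The lid measures 147×219 mm against 150×220 given. The mat centre is about (0.5984, 0.2058) at −8.4°, measuring 187×258 mm. Next is a helper that turns world targets into tool-axis shifts.

```bash
cat > d.py <<'E'
import sys,numpy as np
from workcell import sensors
from scipy.spatial.transform import Rotation as R
# box-frame or world target -> shift in tool axes.  args: x y z [tooly angle deg]  (world, mm)
C=np.array([.587,-.204]);Y=np.radians(-2.4)
def bx(x,y): return C+np.array([x*np.cos(Y)-y*np.sin(Y),x*np.sin(Y)+y*np.cos(Y)])
a=[float(t) for t in sys.argv[2:]]
o=sensors.get_obs();M=R.from_quat(o["tool_rot"]).as_matrix()
xy=bx(a[0]/1e3,a[1]/1e3) if sys.argv[1]=="b" else np.array(a[:2])/1e3
t=np.r_[xy,a[2]/1e3];ang=a[3] if len(a)>3 else -2.4
s=M.T@(t-o["eef_pos"])*1e3
cur=np.degrees(np.arctan2(M[1,1],M[0,1]));tu=-((ang-cur+180)%360-180)/6
p=o["eef_pos"];r=p[:2]-C;c,sn=np.cos(Y),np.sin(Y)
print("shift",s.round(1),"turn",round(tu,2),"| tcp",p.round(4),"box",np.round([1e3*(r[0]*c+r[1]*sn),1e3*(-r[0]*sn+r[1]*c)],1),"F",o["ft_force"].round(2),"w",round(o["grip_width"],4),"t",round(o["clock"],2),"tilt",M[:,2].round(3),"q6",o["joint_pos"][5].round(2))
E
python3 d.py b 0 -85 250
python3 -m inch '[-1,25,-4,4,-0.8,-1,75,-12,10,-2.2,-1,125,-20,20,-3.6,-1,175,-28,25,-5,-1,225,-36,30,-6.4,-1,275,-44,35,-7.8,-1,320,-51,40,-9.2,-1,350,-56,40,-10.4]'
python3 d.py b 0 -85 250
```

```text
shift [496.9 -79.2  53.7] turn -12.28 | tcp [ 0.1202 -0.4852  0.3037] box [-454.6 -300.5] F [-0.96  0.5   0.25] w 0.0854 t 0.35 tilt [-0.  0. -1.] q6 1.57
clock: 1.15
eef_pos: [0.4491, -0.3448, 0.2629]
tool_rot: [0.784, 0.621, 0.0, -0.0]
ft_force: [-0.5, -0.8, -0.3]
grip_width: 0.0004
shift [ 85.1 118.   12.9] turn -1.8 | tcp [ 0.4491 -0.3448  0.2629] box [-131.9 -146.5] F [-0.52 -0.81 -0.27] w 0.0004 t 1.15 tilt [-0.     0.001 -1.   ] q6 1.15
```

```bash
python3 -m inch '[-1,20,29,3,-0.5,-1,45,62,7,-1,-1,70,97,12,-1.5,-1,85,118,13,-1.8,-1,85,118,13,-1.8,-1,85,118,13,-1.8]'
python3 d.py b 0 -85 205
python3 - <<'E'
from h import *
c=camera("scene");cv2.imwrite("pics/s1.png",cv2.resize(c["pixels"][60:260,150:350,::-1],None,fx=3,fy=3))
E
```

```text
clock: 1.75
eef_pos: [0.5814, -0.2917, 0.2502]
tool_rot: [0.724, 0.689, -0.0, -0.001]
ft_force: [-0.9, -0.6, -0.1]
grip_width: 0.0002
shift [ 2.9  2.  45.2] turn -0.07 | tcp [ 0.5814 -0.2917  0.2502] box [ -2.  -87.9] F [-0.86 -0.6  -0.15] w 0.0002 t 1.75 tilt [-0.001  0.    -1.   ] q6 1.16
```

View pics/s1.png

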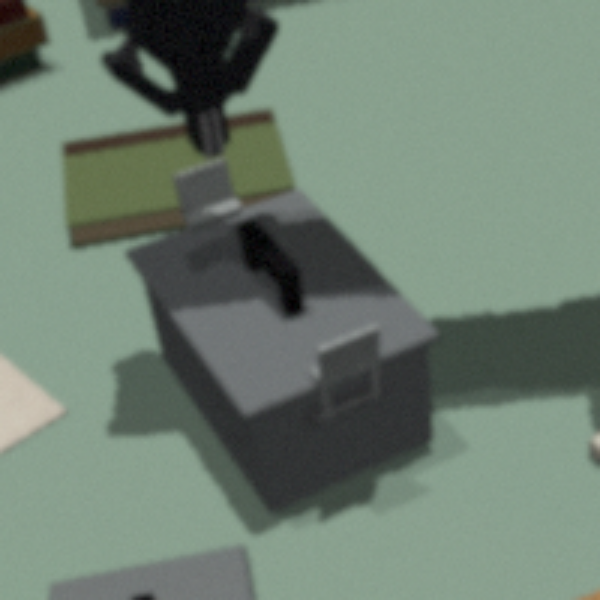

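The fingers are above and inboard of the right tab, as planned. Tool x is box +y and tool y is box +x. Now down to about 12 mm above the lid.

```bash
python3 -m inch '[-1,8,2,10,0,-1,8,2,25,0,-1,8,2,40,0,-1,8,2,50,0,-1,8,2,56,0,-1,8,2,57,0]'
python3 d.py b 0 -80 193
python3 - <<'E'
from h import *
c=camera("scene");cv2.imwrite("pics/s2.png",cv2.resize(c["pixels"][60:260,150:350,::-1],None,fx=3,fy=3))
c=camera("wrist");cv2.imwrite("pics/w2.png",c["pixels"][:,:,::-1])
E
```

```text
clock: 2.4
eef_pos: [0.5829, -0.2843, 0.1931]
tool_rot: [0.725, 0.689, -0.0, -0.001]
ft_force: [-0.4, 0.8, -0.8]
grip_width: -0.0001
shift [0.4 0.7 0.1] turn -0.09 | tcp [ 0.5829 -0.2843  0.1931] box [ -0.7 -80.4] F [-0.42  0.76 -0.84] w -0.0001 t 2.4 tilt [-0.001  0.001 -1.   ] q6 1.17
```

View pics/s2.png

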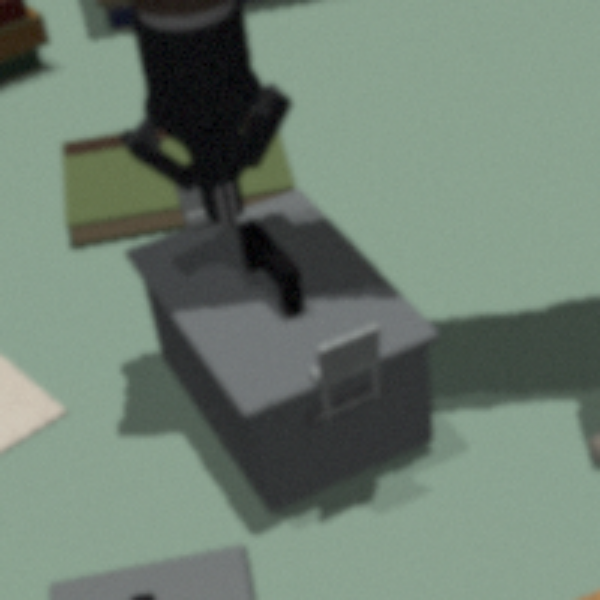

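View pics/w2.png

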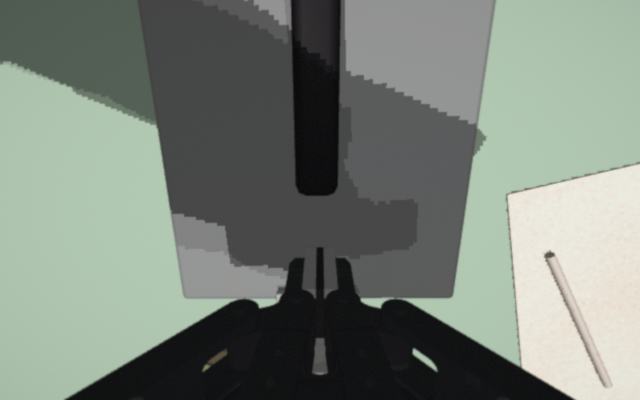

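The wrist view shows the handle bar centred (cols 295–338), parallel to the tool, with the tips over the lid and clear. Now pushing the right clip outward.

```bash
python3 -m inch '[-1,-8,0,0,0,-1,-16,0,0,0,-1,-22,0,0,0,-1,-26,0,0,0,-1,-30,0,0,0,-1,-34,0,0,0,-1,-38,0,0,0,-1,-40,0,0,0]'
python3 d.py b 0 -150 193
```

```text
clock: 3.3
eef_pos: [0.5815, -0.3247, 0.1938]
tool_rot: [0.725, 0.689, -0.0, 0.0]
ft_force: [1.0, 0.0, 0.4]
grip_width: -0.0003
shift [-29.1   0.7   0.8] turn -0.08 | tcp [ 0.5815 -0.3247  0.1938] box [  -0.4 -120.8] F [0.97 0.03 0.42] w -0.0003 t 3.3 tilt [-0. -0. -1.] q6 1.11
```

```bash
python3 -m inch '[-1,-4,0,0,0,-1,-8,0,0,0,-1,-12,0,0,0]'; python3 -m inch '[-1,-4,0,0,0,-1,-8,0,0,0,-1,-12,0,0,0,-1,-16,0,0,0,-1,-18,0,0,0]'
python3 d.py b 0 -150 193
python3 - <<'E'
from h import *
c=camera("scene");cv2.imwrite("pics/s3.png",cv2.resize(c["pixels"][60:260,150:350,::-1],None,fx=3,fy=3))
E
```

```text
clock: 3.6
eef_pos: [0.5811, -0.3369, 0.1941]
tool_rot: [0.725, 0.689, -0.0, 0.0]
ft_force: [-0.8, -0.5, -0.7]
grip_width: 0.0001
clock: 4.1
eef_pos: [0.58, -0.3547, 0.1939]
tool_rot: [0.725, 0.689, -0.0, 0.0]
ft_force: [-0.7, 0.1, 0.4]
grip_width: 0.0001
shift [0.9 0.6 0.9] turn -0.09 | tcp [ 0.58   -0.3547  0.1939] box [  -0.6 -150.9] F [-0.7   0.14  0.4 ] w 0.0001 t 4.1 tilt [-0. -0. -1.] q6 1.07
```

View pics/s3.png

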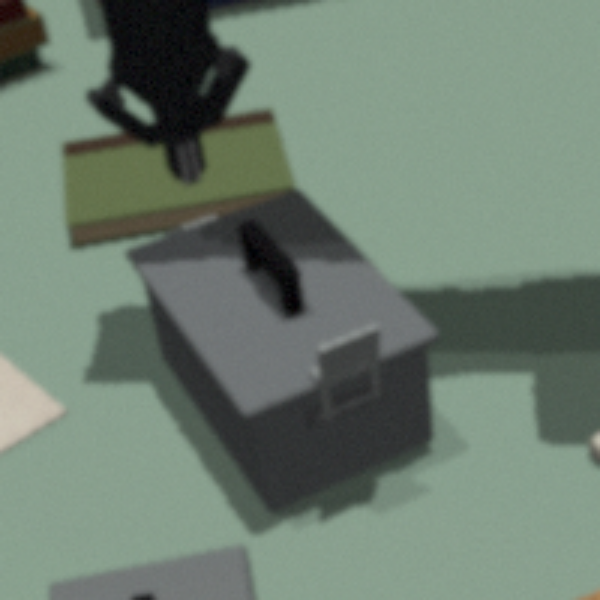

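The right tab is gone from above the lid edge, with only a flat sliver left at about (200,222), so the clip has flipped open. Now over the bar to the left side.

```bash
python3 -m inch '[-1,0,0,-30,0,-1,5,0,-56,0,-1,45,0,-58,0,-1,90,0,-58,0,-1,135,0,-58,0,-1,180,0,-58,0,-1,220,0,-58,0,-1,231,0,-58,0]'
python3 d.py b 0 80 193
```

```text
clock: 4.95
eef_pos: [0.5918, -0.1193, 0.2523]
tool_rot: [0.723, 0.691, 0.0, -0.0]
ft_force: [-0.6, -0.6, -0.7]
grip_width: -0.0004
shift [-4.9 -1.2 59.3] turn -0.03 | tcp [ 0.5918 -0.1193  0.2523] box [ 1.2 84.8] F [-0.57 -0.63 -0.66] w -0.0004 t 4.95 tilt [ 0.     0.001 -1.   ] q6 1.42
```

```bash
python3 -m inch '[-1,-4,-1,12,0,-1,-5,-1,30,0,-1,-5,-1,45,0,-1,-5,-1,55,0,-1,-5,-1,59,0,-1,-5,-1,59,0]'
python3 d.py b 0 150 193
python3 -m inch '[-1,8,0,0,0,-1,16,0,0,0,-1,22,0,0,0,-1,26,0,0,0,-1,30,0,0,0,-1,34,0,0,0,-1,38,0,0,0,-1,42,0,0,0]'
python3 d.py b 0 150 193
```

```text
clock: 5.55
eef_pos: [0.5901, -0.1294, 0.192]
tool_rot: [0.725, 0.689, -0.001, -0.001]
ft_force: [-0.1, 0.7, -0.5]
grip_width: 0.0005
shift [75.3 -0.7 -1. ] turn -0.09 | tcp [ 0.5901 -0.1294  0.192 ] box [-0.  74.7] F [-0.11  0.65 -0.52] w 0.0005 t 5.55 tilt [-0.002  0.    -1.   ] q6 1.41
clock: 6.35
eef_pos: [0.5926, -0.0864, 0.1928]
tool_rot: [0.725, 0.689, -0.0, -0.0]
ft_force: [-0.0, -0.8, -0.3]
grip_width: 0.0
shift [32.2 -0.9 -0.2] turn -0.08 | tcp [ 0.5926 -0.0864  0.1928] box [  0.6 117.8] F [-0.01 -0.76 -0.27] w 0.0 t 6.35 tilt [-0. -0. -1.] q6 1.48
```

```bash
python3 -m inch '[-1,4,0,0,0,-1,8,0,0,0,-1,12,0,0,0,-1,16,0,0,0,-1,20,0,0,0,-1,24,0,0,0,-1,28,0,0,0,-1,33,0,0,0]'
python3 -m inch '[-1,0,0,-25,0,-1,0,0,-56,0,-1,-40,0,-60,0,-1,-85,0,-60,0,-1,-120,0,-60,0,-1,-148,0,-60,0,-1,-150,0,-60,0]'
python3 d.py b 0 0 193
python3 - <<'E'
from h import *
c=camera("scene");cv2.imwrite("pics/s4.png",cv2.resize(c["pixels"][60:260,150:350,::-1],None,fx=3,fy=3))
c=camera("wrist");cv2.imwrite("pics/w4.png",c["pixels"][:,:,::-1])
c=camera("top");cv2.imwrite("pics/t4.png",cv2.resize(c["pixels"][140:235,335:470,::-1],None,fx=5.5,fy=5.5))
E
```

```text
clock: 7.15
eef_pos: [0.5943, -0.0532, 0.1929]
tool_rot: [0.725, 0.689, 0.0, 0.0]
ft_force: [-0.5, 0.6, 0.5]
grip_width: 0.0
clock: 7.85
eef_pos: [0.5863, -0.2067, 0.2528]
tool_rot: [0.726, 0.687, -0.0, 0.0]
ft_force: [0.3, 0.7, -0.3]
grip_width: 0.0001
shift [ 2.8  0.6 59.7] turn -0.13 | tcp [ 0.5863 -0.2067  0.2528] box [-0.6 -2.7] F [ 0.32  0.68 -0.28] w 0.0001 t 7.85 tilt [ 0.    -0.001 -1.   ] q6 1.29
```

View pics/s4.png

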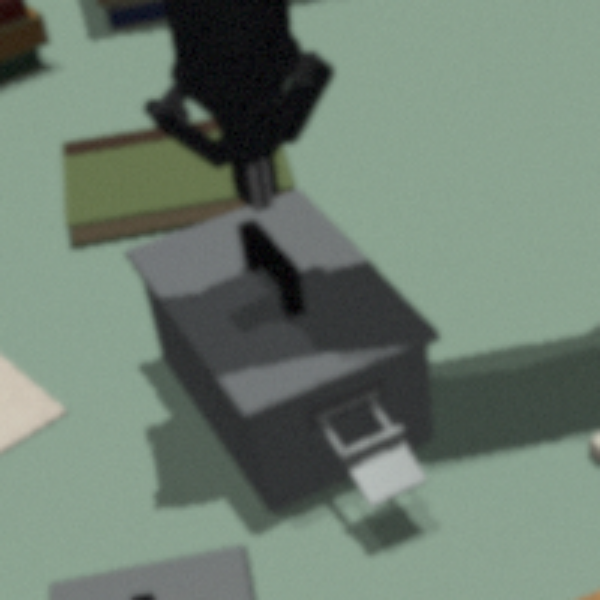

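View pics/w4.png

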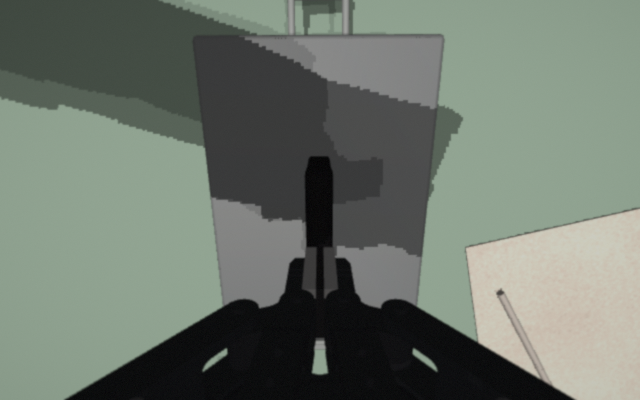

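View pics/t4.png

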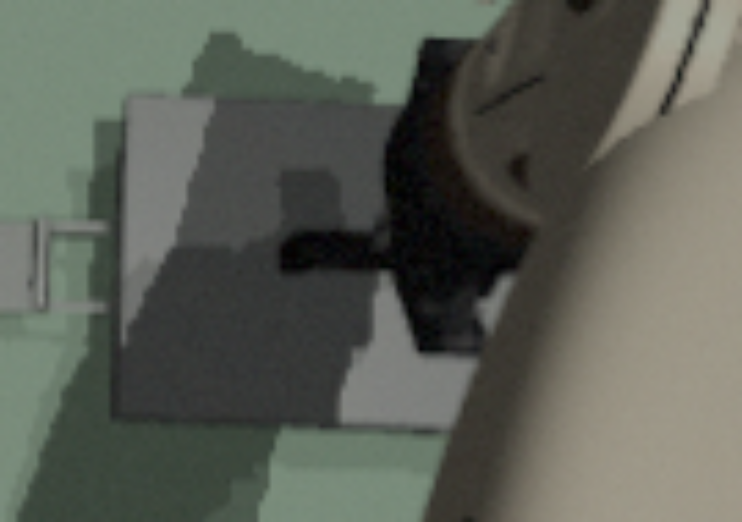

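Left clip hangs open beside the box at about (375,450) in the scene crop, and no tab stands over the right edge. The bar is centred in the wrist view (cols 305–333). Now opening, descending and gripping.

```bash
python3 -m inch '[1,3,0.5,0,-0.1,1,3,0.5,0,-0.1,1,3,0.5,0,-0.1,1,3,0.5,0,-0.1,1,3,0.5,0,-0.1,1,3,0.5,0,-0.1]'
python3 -m inch '[1,0,0,10,0,1,0,0,25,0,1,0,0,40,0,1,0,0,52,0,1,0,0,60,0,1,0,0,62,0,1,0,0,62,0]'
python3 d.py b 0 0 191
python3 - <<'E'
from h import *
c=camera("wrist");cv2.imwrite("pics/w5.png",c["pixels"][:,:,::-1])
E
```

```text
clock: 8.6
eef_pos: [0.5874, -0.2002, 0.2529]
tool_rot: [0.721, 0.693, 0.0, 0.0]
ft_force: [-0.4, 0.9, -0.1]
grip_width: 0.085
clock: 9.3
eef_pos: [0.5873, -0.2004, 0.1906]
tool_rot: [0.721, 0.693, -0.0, -0.0]
ft_force: [0.2, 0.2, 0.6]
grip_width: 0.0854
shift [-3.6 -0.2 -0.4] turn 0.02 | tcp [ 0.5873 -0.2004  0.1906] box [0.2 3.6] F [0.21 0.21 0.58] w 0.0854 t 9.3 tilt [-0.  0. -1.] q6 1.28
```

View pics/w5.png

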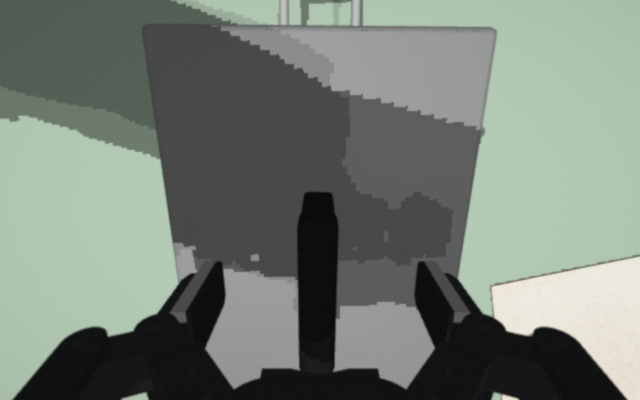

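The bar (cols 298–337) lies between the open pads. A quick check along its length from this view:

```bash
python3 - <<'E'
from h import *
c=camera("wrist");C=np.array([.587,-.204]);Y=np.radians(-2.4);u=np.array([-np.sin(Y),np.cos(Y)])
print("far bar end (expect 38)",(onz(c,[[318,193]],.147)[0,:2]-C)@u, "lid far edge (expect 110)",(onz(c,[[320,25]],.108)[0,:2]-C)@u)
E
python3 -m inch '[-1,-3.5,0,0,0,-1,-3.5,0,0,0,-1,-3.5,0,0,0,-1,-3.5,0,0,0,-1,-3.5,0,0,0,-1,-3.5,0,0,0,-1,-3.5,0,0,0,-1,-3.5,0,0,0]'
```

```text
far bar end (expect 38) 0.04814284732773759 lid far edge (expect 110) 0.10886719829291233
clock: 10.2
eef_pos: [0.5873, -0.2039, 0.1912]
tool_rot: [0.721, 0.693, 0.0, 0.0]
ft_force: [-0.7, 0.4, 2.6]
grip_width: 0.0152
```

Gripped: width is 15.2 mm on a bar 16 mm thick. The lid edge agrees at 109 mm. The 48 mm bar-end reading is likely its lower edge, below the height I assumed. Lifting gently.

```bash
python3 -m inch '[-1,0,0,-4,0,-1,0,0,-9,0,-1,0,0,-15,0,-1,0,0,-25,0,-1,0,0,-37,0,-1,0,0,-50,0,-1,0,0,-60,0,-1,0,0,-60,0]'
python3 d.py w 598.4 205.8 251 -8.4
python3 - <<'E'
from h import *
c=camera("scene");cv2.imwrite("pics/s6.png",c["pixels"][:,:,::-1])
E
```

```text
clock: 11.0
eef_pos: [0.5883, -0.2042, 0.2537]
tool_rot: [0.721, 0.693, 0.001, 0.002]
ft_force: [0.3, -0.0, -3.5]
grip_width: 0.0149
shift [410.1  -6.3   2.1] turn 1.02 | tcp [ 0.5883 -0.2042  0.2537] box [ 1.3 -0.2] F [ 0.31 -0.03 -3.51] w 0.0149 t 11.0 tilt [ 0.005 -0.002 -1.   ] q6 1.28
```

View pics/s6.png

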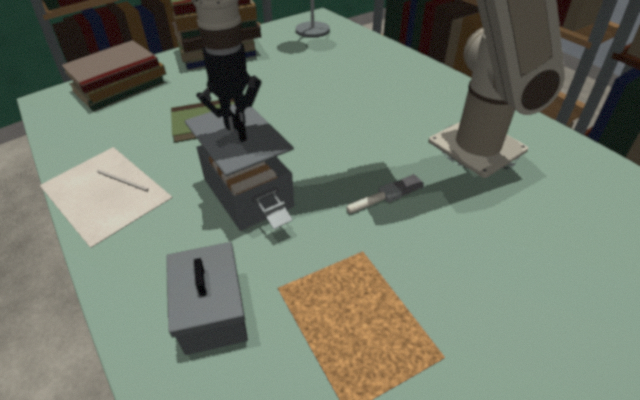

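The lid is up and level, with the box contents visible beneath it. F_z of −3.5 N matches about 0.3 kg. Carrying it to the mat.

```bash
python3 -m inch '[-1,10,0,-3,0,-1,30,0,-5,0.1,-1,60,-1,-5,0.2,-1,95,-2,-5,0.3,-1,130,-2,-5,0.4,-1,165,-3,-5,0.5,-1,200,-3,-5,0.6,-1,235,-4,-5,0.6]'
python3 d.py w 598.4 205.8 230 -8.4
```

```text
clock: 11.85
eef_pos: [0.5919, 0.0332, 0.2552]
tool_rot: [0.742, 0.67, -0.0, -0.001]
ft_force: [-0.6, -0.1, -2.8]
grip_width: 0.0152
shift [172.3 -11.2  25.3] turn 0.42 | tcp [0.5919 0.0332 0.2552] box [ -5.  237.2] F [-0.62 -0.13 -2.79] w 0.0152 t 11.85 tilt [-0.002  0.    -1.   ] q6 1.73
```

```bash
python3 -m inch '[-1,30,-2,0,0.1,-1,65,-4,0,0.2,-1,100,-6,0,0.3,-1,130,-8,0,0.3,-1,155,-10,0,0.4,-1,168,-11,0,0.4,-1,172,-11,0,0.4,-1,172,-11,0,0.4]'
python3 d.py w 598.4 205.8 115 -8.4
python3 - <<'E'
from h import *
c=camera("scene");cv2.imwrite("pics/s7.png",c["pixels"][:,:,::-1])
c=camera("top");cv2.imwrite("pics/t7.png",c["pixels"][:,:,::-1])
E
```

```text
clock: 12.65
eef_pos: [0.5991, 0.2034, 0.2555]
tool_rot: [0.756, 0.654, -0.001, 0.0]
ft_force: [0.0, -0.3, -3.4]
grip_width: 0.0151
shift [  2.4  -0.9 140.5] turn 0.03 | tcp [0.5991 0.2034 0.2555] box [ -5.  407.5] F [ 0.01 -0.32 -3.4 ] w 0.0151 t 12.65 tilt [-0.001 -0.001 -1.   ] q6 2.04
```

View pics/s7.png

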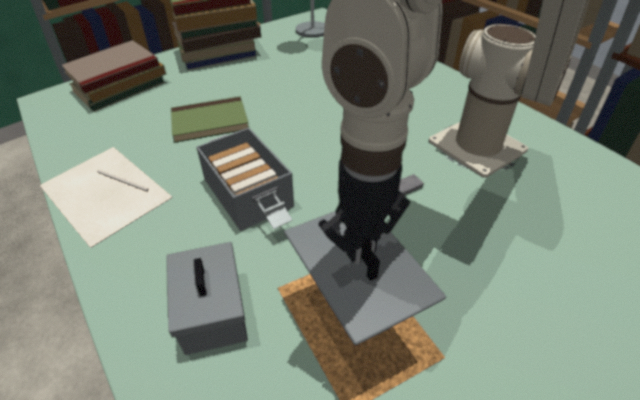

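View pics/t7.png

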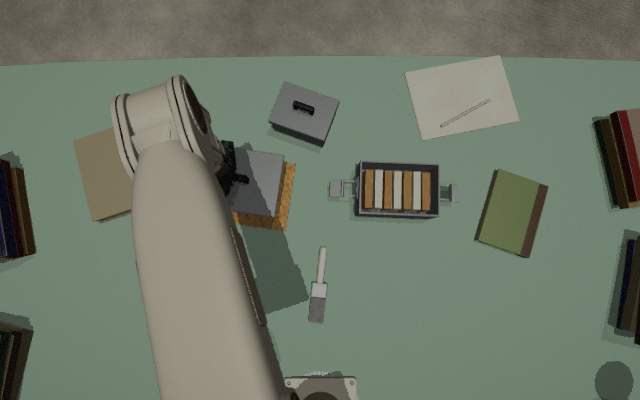

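Both clips show open in the top view, at (335,188) and (455,193), and the lid hangs level over the mat. Lowering: contact is expected at TCP z ≈ 0.099.

```bash
python3 -m inch '[-1,1,-0.5,20,0,-1,2,-1,45,0,-1,2.5,-1,75,0,-1,2.5,-1,100,0,-1,2.5,-1,120,0,-1,2.5,-1,135,0,-1,2.5,-1,143,0,-1,2.5,-1,147,0]'
python3 -m inch '[-1,0,0,0,0,-1,0,0,2,0,-1,0,0,4,0,-1,0,0,5,0,-1,0,0,6,0,-1,0,0,7,0]'
python3 d.py w 598.4 205.8 99 -8.4
```

```text
clock: 13.55
eef_pos: [0.5986, 0.2047, 0.1083]
tool_rot: [0.757, 0.654, -0.001, -0.0]
ft_force: [-0.3, -1.3, -3.7]
grip_width: 0.0152
clock: 14.15
eef_pos: [0.5988, 0.206, 0.102]
tool_rot: [0.756, 0.654, 0.0, 0.0]
ft_force: [0.6, 0.6, -3.0]
grip_width: 0.0149
shift [-0.3 -0.3  3. ] turn 0.02 | tcp [0.5988 0.206  0.102 ] box [ -5.4 410.2] F [ 0.65  0.65 -2.95] w 0.0149 t 14.15 tilt [ 0.  0. -1.] q6 2.05
```

```bash
python3 -m inch '[-1,0,0,1,0,-1,0,0,2,0,-1,0,0,2,0]'
python3 -m inch '[-1,0,0,1,0,-1,0,0,1,0]'
python3 d.py w 598.4 205.8 99 -8.4
```

```text
clock: 14.45
eef_pos: [0.5986, 0.2059, 0.0997]
tool_rot: [0.756, 0.654, -0.0, -0.0]
ft_force: [0.3, -0.1, -2.3]
grip_width: 0.0146
clock: 14.65
eef_pos: [0.5988, 0.206, 0.0992]
tool_rot: [0.756, 0.654, 0.0, 0.0]
ft_force: [0.1, 1.0, -0.8]
grip_width: 0.0149
shift [-0.3 -0.3  0.2] turn 0.02 | tcp [0.5988 0.206  0.0992] box [ -5.4 410.1] F [ 0.07  1.03 -0.8 ] w 0.0149 t 14.65 tilt [ 0.  0. -1.] q6 2.05
```

The weight is coming off onto the mat, from −3.4 to −0.8 N. Another half millimetre down, then release and retreat straight up.

```bash
python3 -m inch '[-1,0,0,0.5,0,-1,0,0,0.5,0,1,0,0,0.5,0,1,0,0,0.5,0,1,0,0,0.5,0,1,0,0,0.5,0,1,0,0,0.5,0,1,0,0,0.5,0]'
python3 d.py w 598.4 205.8 99 -8.4
python3 -m inch '[1,0,0,-10,0,1,0,0,-30,0,1,0,0,-65,0,1,0,0,-105,0,1,0,0,-145,0,1,-25,0,-165,0,1,-70,0,-165,0,1,-115,0,-165,0]'
python3 -m inch '[1,-45,0,0,0,1,-90,0,0,0,1,-135,0,0,0,1,-180,0,0,0,1,-220,0,0,0,1,-240,0,0,0,1,-240,0,0,0]'
python3 - <<'E'
from h import *
c=camera("scene");cv2.imwrite("pics/s8.png",c["pixels"][:,:,::-1])
c=camera("top");cv2.imwrite("pics/t8.png",c["pixels"][:,:,::-1])
E
```

```text
clock: 15.45
eef_pos: [0.5987, 0.2059, 0.0984]
tool_rot: [0.756, 0.654, -0.0, 0.0]
ft_force: [-0.4, -0.2, 0.3]
grip_width: 0.0856
shift [-0.2 -0.3 -0.6] turn 0.02 | tcp [0.5987 0.2059 0.0984] box [ -5.4 410.1] F [-0.36 -0.17  0.3 ] w 0.0856 t 15.45 tilt [ 0. -0. -1.] q6 2.05
clock: 16.25
eef_pos: [0.5824, 0.0918, 0.2657]
tool_rot: [0.756, 0.655, 0.002, 0.001]
ft_force: [1.1, -0.5, -0.4]
grip_width: 0.0854
clock: 16.95
eef_pos: [0.547, -0.1483, 0.2643]
tool_rot: [0.758, 0.652, 0.0, 0.001]
ft_force: [0.3, -0.2, -0.5]
grip_width: 0.0854
```

View pics/s8.png

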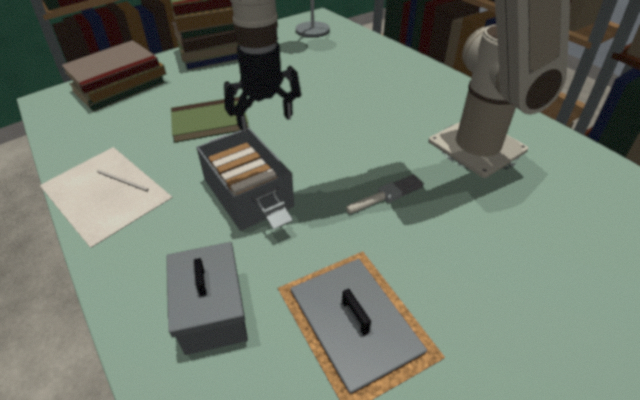

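View pics/t8.png

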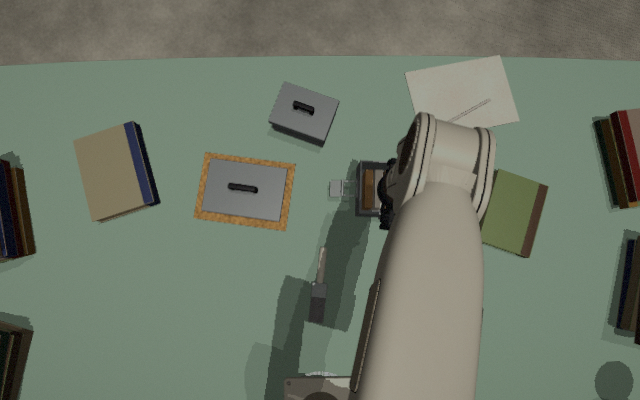

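The lid lies flat on the mat with an even cork border (lid centre about (243,188), mat about (245,191)). I'll measure the offset, then hand in.

```bash
python3 - <<'E'
from h import *
from workcell import order
c=camera("top");im=c["pixels"]
g=(im.max(2).astype(int)-im.min(2)<14)&(im.max(2)>75);g[:150]=0;g[235:]=0;g[:,:195]=0;g[:,298:]=0
g=cv2.morphologyEx(g.astype(np.uint8),cv2.MORPH_CLOSE,np.ones((15,15)))
P=onz(c,big(g)[0].reshape(-1,2),.016)[:,:2].astype(np.float32);r=cv2.minAreaRect(P);print(r,"offset",np.array(r[0])-[.5984,.2058])
o=sensors.get_obs();print(o["clock"],o["ft_force"])
if np.linalg.norm(np.array(r[0])-[.5984,.2058])<.02: order.job_done();print("handed in")
E
```

```text
((0.6004483699798584, 0.20371542870998383), (0.21805590391159058, 0.1475522220134735), 81.52778625488281) offset [ 0.00204837 -0.00208457]
17.1 [ 0.05470191  0.64343395 -0.77563142]
the job is handed in; nothing more can be done
handed in
```

I flipped both clips open with the lid still in place, then lifted the lid off and set it down in the middle of the cork mat. I handed the job in at 17.1 s, against the 58 s limit; no verdict is reported.

**Lid:** the last top view puts its middle about 3 mm from the mat's middle, lying flat and lined up with the mat. I released it only once its weight was on the mat.

**Clips:** both showed open in the top view taken after the lift. In the last pictures the left clip is still open. The right one was hidden behind the arm, but nothing touched it after it was seen open.

**Robot:** the gripper was clear of everything when I handed in, and the wrist forces were at noise level.

**Disagreement:** one wrist-view check put the end of the handle bar at 48 mm from its middle instead of 38 mm. I took this as having measured the bar's lower edge, because the lid edge in the same view and the grip (15 mm wide, level lift) agreed with the given sizes.

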